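# Stow the spare knob in the stay-lidded radio case

### The job

Put the loose silver knob away in the wide empty bay of the plywood case's tray: raise the lid by its bar until the folding stay locks and holds the lid up by itself, and set the knob in. Then break the stay by pressing its knuckle, and take the lid down by the bar until it is fully shut, never letting it drop. Do not strain the lid against the stay so that the stay's foot slips in its slot, press the knuckle gently, and leave everything else on the table where it is.

Things in the scene. Friction and masses are not known exactly. Their poses are not given: they have to be found in the camera images.
- tray (a point): middle of the floor of the wide empty tray bay in the plywood case, 58 mm above the table. Case axes: x from front (bar side) to hinge side, y to the stay's side, z up. Bay 164 (x) by 142 mm (y); case walls 52 mm above its floor, a 22 mm divider on its +y side. Case 180 x 260 x 110 mm tall, fixed, its middle 51 mm to +y of this point; turned up to 0.25 rad from square to the robot
- hinge (a point): middle of the lid's hinge line, on top of the case's far rim (110 mm above the table, 90 mm to +x of the tray point and 51 mm to +y); the line runs along the case's y. Axes turn with the lid and equal the case's axes when it is shut
- lid (a joint): lid angle, rad: 0 shut, grows as the front edge is raised. Plywood lid 180 x 260 x 18 mm, about 0.8 kg. Stiff hinge: with the stay unlocked the lid stands by itself above about 1.0 rad but may drop if let go lower. The stay locks at a lid angle somewhere between 1.35 and 1.57 rad, different every time
- bar (a point): middle of the lid's lifting bar, a steel rod 12 mm thick, 120 mm long, parallel to the hinge, carried 45 mm in front of the lid's front edge on struts 55 mm either side of the middle. 225 mm from the hinge line, 6 mm above the lid's underside plane. Can be pinched from above at any lid angle (fingers before and behind it); it turns in the grip
- foot (a point): lower pivot of the folding stay, just inside the case's +y wall, 12 mm below the rim. Its foot is clamped in a slot that runs along x: it sits tight, but slips when the lid is pulled up at the bar with more than about 15 N against the taut stay
- stay_arm: lower link of the steel folding stay, carrying the upper link: each 80 mm between pivots, 13 x 4 mm; origin on the foot pivot. The upper link ends in a pivot under the lid, 76 to 108 mm from the hinge line (set differently each time) and 12 mm below the underside plane. Folded down in a slot of the case while the lid is shut
- knuckle (a point): middle of the knuckle at the stay's middle joint, a steel roller 18 mm thick, 34 mm long, parallel to the hinge, 94 mm to +y of the case's middle. It moves on a circle of 80 mm about the foot pivot. While locked it stands some 35 mm above the rim, open to a press from the front and above (towards +x and down, square to the stay)
- stay_elbow (a joint): how far the stay's middle joint has unfolded, rad: about 0 lid shut, 2.43 straight, 2.55 at the stop past straight = locked. A spring snaps it there over the last few mm of lifting once the pull is eased. Breaking takes 5 to 8 N square to the stay at the knuckle; pressed under 15 mm it can snap back, pressed 25 to 30 mm it stays broken, the lid standing at 1.2 to 1.5 rad
- knob: loose silver rotary knob, 40 mm across at the base, 36 mm at the flat top, 30 mm tall, 70 g, standing on its base on the table; origin at the centre of its underside
- scanner: bystander: grey plastic handheld scanner lying flat, 125 x 62 x 32 mm with a 60 mm stub aerial
- mug: bystander: blue ceramic mug, 80 mm across, 92 mm tall, origin under its centre
- jar: bystander: glass jar with a steel cap, 68 mm across, 100 mm tall, origin under its centre
- screwdriver: bystander: screwdriver with a wooden handle lying on the table
Not all that is in view belongs to the job. Several things have the shape of the knob; the one meant has the colours described above.

How it is judged:
On the way, in this order (a step that is already met when the one before it is completed fails the run):
1. the lid is up, the stay is locked past straight and the lid has been let go (value of joint lid above 1.15 rad and value of joint stay_elbow above 2.5 rad and contact force between the fingers and case below 0.1 N), for 0.3 s.
2. the knob stands released in the wide tray bay with the stay still locked (value of joint stay_elbow above 2.5 rad and x of knob in the frame of tray between -0.083 and 0.083 m and y of knob in the frame of tray between -0.072 and 0.072 m and z of knob in the frame of tray below 0.024 m and linear speed of knob below 0.03 m/s and contact force between the fingers and knob below 0.1 N), for 0.2 s.
3. the stay is broken while the lid is still up (value of joint stay_elbow below 2.1 rad and value of joint lid above 0.8 rad), for 0.2 s.
At the end, for the whole second after the job is handed in: The lid is shut (within 0.03 rad, about 7 mm at the bar) and the knob rests in the wide tray bay, within its walls (value of joint lid below 0.03 rad and x of knob in the frame of tray between -0.083 and 0.083 m and y of knob in the frame of tray between -0.072 and 0.072 m and z of knob in the frame of tray between -0.005 and 0.024 m and linear speed of knob below 0.03 m/s); the robot touches nothing.
It fails at once if the stay's foot slips more than 2.5 mm in its slot (lid strained against the stay) (distance of foot from where it was at the start of the episode above 0.0025 m).
It fails at once if the stay is pressed with more than 25 N (contact force between anything else and stay_arm above 25 N).
It fails at once if the lid drops (turns shut faster than 2 rad/s) (velocity of joint lid below -2 rad/s).
It fails at once if a bystander is pushed more than 30 mm (distance of any of scanner, mug, jar, screwdriver from where it was at the start of the episode above 0.03 m).
It also fails if it takes over 72 s, if anything falls off the work surface, if the arm or the gripper's body presses on something with over 40 N, if the wrist force passes 120 N, or if a joint passes its speed limit or range.

### The arm

A 6-joint arm with a two-finger parallel gripper is mounted at the origin on the work surface. World frame = base frame: x ahead of the robot, y to its left, z up, the work surface at z = 0. Lengths are in m, angles in rad, forces in N, time in s.
With the tool pointing down it reaches from about 0.25 to 0.775 m from the base axis. Payload 4 kg.
Tool frame: the origin (TCP) lies at the very end of the fingers, on their centre line; the grasp point (between the pads) lies hold_point_z behind it (hold_point_z is the distance from the TCP to the grasp point, in m); z points along the fingers, y is the direction in which the jaws open and shut (so a half turn about z gives the same grasp; the last joint's range is limited). The gripper opens to 94 mm and grips with 3 to 60 N. Pads are 16 mm wide; open, the fingers measure 119 mm over their backs; the gripper's body (75 mm by 177 mm) begins 78 mm behind the grasp point.
Start: joints at [1.224, 0.087, 1.371, -0, 1.684, -0.103], TCP at [0.133, 0.534, 0.206] pointing down, gripper open.
Joint ranges: [-3.1, 3.1], [-0.76, 2.03], [0.27, 2.55], [-1.08, 4.22], [0.17, 2.65], [-2.57, 2.57]. Speed limits (rad/s): [2.79, 2.79, 3.14, 3.14, 3.14, 3.14].

### API

Orientations are given as [roll, pitch, yaw] about the fixed x, y, z axes, in that order (R = Rz(yaw) Ry(pitch) Rx(roll)).
In Python, from bench import * gives the robot as it stands.
- The arm moves only by the tool step_arm, never from a script. Its argument "increments" is text: rows parted by semicolons, each of 6 numbers parted by spaces: the shift along the tool's x, y, z in cm, then the turn, a rotation vector about the tool's x, y, z in rad. A call has 1 to 5 rows; each row shifts and turns the commanded pose from where the row before left it, along the tool's axes as they then stand; what a row does not reach is not made up. A row lasts 1/10 s, in which the tool goes at most 50 mm and 8.59 degrees, less where a joint would pass 70% of its speed; a pose out of reach is approached as far as the arm can. A call is refused whole if a number of a shift passes 5 or a number of a turn 0.15, either way. A call with a gripper value outside its range is refused whole. "claw" is the gripper's target within -1 to 1 (shut at 1, half-way at 0, fully open at -1), set as the call begins (left out, the last holds). The fingers move at their own pace and stop on an object; the grip force is fixed at half the most. Time passes only in rows, so rows that do not move let the fingers close. It gives the time, the measured TCP pose, the force and the opening at its end, in the units of the state.
- get_obs(): the state, without advancing time (a new reading comes with each control period).
- snapshot(name): name is "scene" or "top"; returns the picture (384x512x3 uint8, red, green, blue); there is no depth.
- calibration(name): a dict with "camera_matrix" (3x3 intrinsics, pixels), "k1" (the pictures are not rectified: a ray, as slopes to the right and down, at radius r is drawn at 1 + k1 r^2 times it, then the intrinsics apply), "eye" and "orientation" of the camera in the world. Camera axes: x right, y up, looking along -z (the intrinsics and any distortion apply to the point x, -y, -z); pixel columns grow to the right and rows downward; lengths in m; the calibration is good to about 2 mm. A picture is of the moment at which its call begins. calibration takes no time and is no camera call.
- close_job(): hands the job in, once; it reports no verdict.
The state is a dict: "time": time; "joint_positions": joint angles; "qvel": joint speeds; "joint_torque": joint torques, N m; "tool_pos": TCP position; "ee_rot": TCP orientation; "wrist_force": force on the tool from outside, world axes, zero at the start; "wrist_torque": the same for the moment, N m; "width": finger opening in m.
Only numpy, scipy, OpenCV 4.12 (cv2) and the standard library are available. Lean on these libraries where they do the work, as an engineer would, in place of code of your own. Each camera call takes 0.05 s, during which the arm holds its last target. There are 200 camera calls.

## Working session

There is one attempt and no reset: what is moved stays moved. The work goes in short steps, Python scripts to look and compute and a tool call to move; the robot and the scene stay as the last step left them, time stands still between calls to the robot, and variables do not carry over. Pictures are saved under pics/ and viewed, about 8 in all and at most 12, crops included, and the job is handed in when it is done.

Besides the shell and the picture viewer there is one more tool, called after "Emit:" by a JSON object that holds its "name" and its "arguments", one argument or row to a line. step_arm: Moves the arm, as the interface text tells. Its arguments: {"type":"object","properties":{"increments":{"type":"string"},"claw":{"type":"number"}},"required":["increments"]}

```bash
mkdir -p pics; ls
python3 - <<'E'
from bench import *
import cv2
for n in("scene","top"):
    cv2.imwrite(f"pics/{n}0.png",snapshot(n)[:,:,::-1]); c=calibration(n); print(n,c)
print(get_obs())
E
```

```text
pics
scene {'camera_matrix': array([[371.72782414,   0.        , 248.63940537],
       [  0.        , 371.72782414, 188.01228804],
       [  0.        ,   0.        ,   1.        ]]), 'k1': -0.031565802395954176, 'eye': array([ 1.31301484, -0.30466721,  0.70057294]), 'orientation': array([0.95440718, 0.01810679, 1.17458914])}
top {'camera_matrix': array([[414.30024539,   0.        , 255.24439559],
       [  0.        , 414.30024539, 197.37106315],
       [  0.        ,   0.        ,   1.        ]]), 'k1': 0.008189783384506955, 'eye': array([ 0.35500863, -0.01834761,  1.47262313]), 'orientation': array([ 0.12476359,  0.00834595, -1.58921259])}
{'time': 0.1, 'joint_positions': array([ 1.22389340e+00,  8.78688013e-02,  1.37209261e+00, -8.74327665e-06,
        1.68359788e+00, -1.03113357e-01]), 'qvel': array([-0.0024678 , -0.0008812 , -0.00428795, -0.00156638, -0.00038782,
       -0.00014896]), 'joint_torque': array([ 2.29422862e-03, -3.41254163e+01, -3.03301406e+01,  7.20430724e-02,
        3.05584702e-02, -9.49316222e-05]), 'tool_pos': array([0.13260599, 0.53326658, 0.20443327]), 'ee_rot': array([-3.13963556e+00, -1.93784321e-04,  2.89780191e+00]), 'wrist_force': array([-0.29127391,  0.27588548, -0.72607535]), 'wrist_torque': array([-0.02406506,  0.00901551, -0.05074505]), 'width': 0.0942024964453862}
```

View pics/scene0.png

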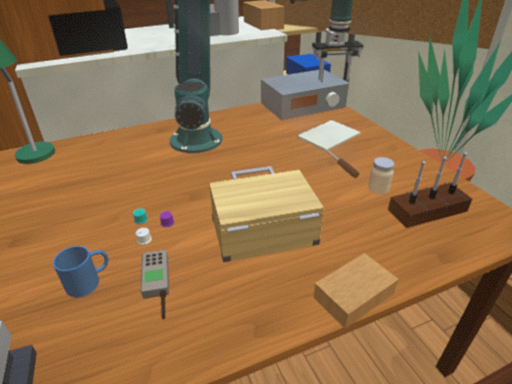

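View pics/top0.png

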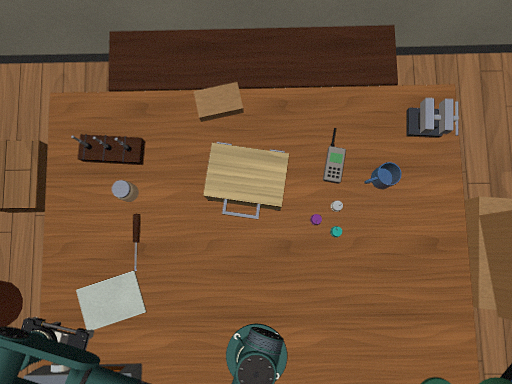

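The scene and top views show the case at (247,175), its bar at about (241,216) and the silver knob at (337,206) in the top view. The mug and scanner are right of the knob, with the jar and screwdriver well to the left.

```bash
cat > h.py <<'E'
from bench import *
import cv2, numpy as np
from scipy.spatial.transform import Rotation as R
def cam(n):
    c=calibration(n); return c["camera_matrix"],c["k1"],np.array(c["eye"]),R.from_euler("xyz",c["orientation"]).as_matrix()
def ray(n,uv):
    K,k,e,Q=cam(n); d=np.array([(uv[0]-K[0,2])/K[0,0],(uv[1]-K[1,2])/K[1,1]]); s=d.copy()
    for _ in range(8): s=d/(1+k*(s@s))
    return e,Q@np.array([s[0],-s[1],-1.])
def on(n,uv,z):
    e,d=ray(n,uv); return e+d*(z-e[2])/d[2]
def proj(n,p):
    K,k,e,Q=cam(n); q=Q.T@(np.array(p)-e); s=np.array([q[0],-q[1]])/-q[2]; s=s*(1+k*(s@s)); return K[:2,:2]@s+K[:2,2]
def tri(a,b):
    (e1,d1),(e2,d2)=ray("scene",a),ray("top",b)
    t=np.linalg.lstsq(np.c_[d1,-d2],e2-e1,rcond=None)[0]; p,q=e1+t[0]*d1,e2+t[1]*d2
    return (p+q)/2,np.linalg.norm(p-q)
E
python3 - <<'E'
from h import *
im=cv2.imread("pics/top0.png"); hsv=cv2.cvtColor(im,cv2.COLOR_BGR2HSV)
# lid top
for hl in [(20,60,120)]:
    m=cv2.inRange(hsv,hl,(32,160,255)); m[:130]=0;m[230:]=0;m[:,:190]=0;m[:,300:]=0
    m=cv2.morphologyEx(m,cv2.MORPH_OPEN,np.ones((3,3)))
    c=max(cv2.findContours(m,0,2)[0],key=cv2.contourArea)
    q=cv2.boxPoints(cv2.minAreaRect(c)); print(cv2.contourArea(c)); print(q)
    w=np.array([on("top",p,.128) for p in q])[:,:2]; print(w, np.linalg.norm(np.roll(w,-1,0)-w,axis=1), w.mean(0))
m=cv2.inRange(hsv,(0,0,120),(180,60,255))
n,l,s,ce=cv2.connectedComponentsWithStats(m)
for i in range(1,n):
    x,y,a,b,A=s[i]
    if 195<x<345 and 190<y<250 and A>5: print(s[i],ce[i])
print("knob",on("top",(337,206),.02))
cr=cv2.resize(im[130:250,190:410],None,fx=3.6,fy=3.6,interpolation=cv2.INTER_CUBIC); cv2.imwrite("pics/c1.png",cr)
E
```

```text
263.0
[[203.33064 194.90872]
 [206.17851 174.02435]
 [235.49696 178.02234]
 [232.6491  198.90671]]
[[0.53526877 0.15968891]
 [0.60454551 0.15009325]
 [0.58926876 0.05357489]
 [0.52020538 0.06375765]] [0.06993813 0.09771987 0.06981002 0.0971067 ] [0.56232211 0.10677868]
[222 199  38  20 175] [240.46285714 211.76      ]
[331 201  12  10  90] [336.58888889 205.1       ]
knob [ 0.50120487 -0.29655984  0.02      ]
```

View pics/c1.png

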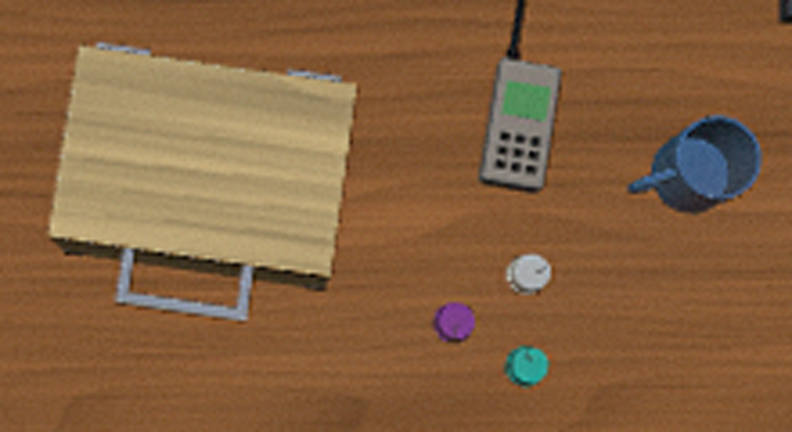

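The crop (x3.6) shows lid corners at (82,46), (356,84), (330,276), (50,236), the bar from (118,299) to (246,316) and the silver knob at (531,272).

Run:
```python
from h import *
f=lambda p:(190+(p[0]+.5)/3.6-.5,130+(p[1]+.5)/3.6-.5)
L=np.array([on("top",f(p),.128)[:2] for p in[(82,46),(356,84),(330,276),(50,236)]])
print(L, np.linalg.norm(np.roll(L,-1,0)-L,axis=1), L.mean(0))
B=np.array([on("top",f(p),.116)[:2] for p in[(120,300),(245,316)]]); print(B,B.mean(0),np.linalg.norm(B[0]-B[1]))
ey=(L[0]-L[1])+(L[3]-L[2]);ex=(L[0]-L[3])+(L[1]-L[2])
print(np.arctan2(-ey[0],ey[1]),np.arctan2(ex[1],ex[0]),np.arctan2(-(B[0]-B[1])[0],(B[0]-B[1])[1]))
yaw=np.mean([np.arctan2(-ey[0],ey[1]),np.arctan2(ex[1],ex[0])])
X=np.array([np.cos(yaw),np.sin(yaw)]);print("case c from bar",B.mean(0)+135*X*1e-3)
print("knob",on("top",f((531,272)),.03), "scanner",on("top",f((520,125)),.03))
```

```text
[[ 0.7109238   0.12890528]
 [ 0.66989706 -0.12320898]
 [ 0.49282147 -0.09464889]
 [ 0.53431191  0.15904529]] [0.2554306  0.179364   0.25706457 0.17916523] [0.60198856 0.01752317]
[[ 0.47573037  0.09684368]
 [ 0.45892269 -0.01697516]] [0.46732653 0.03993426] 0.1150531425084518
-0.1617145659684581 -0.16446686805000413 -0.14661084545513534
case c from bar [0.6005351  0.01801449]
knob [ 0.50301678 -0.29525035  0.03      ] scanner [ 0.64838577 -0.29069237  0.03      ]
```

```bash
cat >> h.py <<'E'
yaw=-0.163; X=np.array([np.cos(yaw),np.sin(yaw),0]); Y=np.array([-X[1],X[0],0]); Z=np.array([0,0,1.])
C=np.array([.601,.018,0]); H=C+.09*X+.110*Z; T=C-.051*Y+.058*Z
def bar(th): return H+X*(-.225*np.cos(th)+.006*np.sin(th))+Z*(.225*np.sin(th)+.006*np.cos(th))
def plan(p,rpy,n,p0=None,r0=None):
    """even rows from the pose now to p,rpy, in tool axes"""
    o=get_obs(); p0=o["tool_pos"] if p0 is None else p0; r0=R.from_euler("xyz",o["ee_rot"] if r0 is None else r0)
    w=(r0.inv()*R.from_euler("xyz",rpy)).as_rotvec()/n; d=(np.array(p)-p0)/n; rows=[]
    for i in range(n): rows.append(" ".join(f"{v:.2f}" for v in (r0*R.from_rotvec(w*i)).inv().apply(d)*100)+" "+" ".join(f"{v:.3f}" for v in w))
    for i in range(0,n,5): print("; ".join(rows[i:i+5]))
E
python3 - <<'E'
import bench
print([n for n in dir(bench) if n[0]!='_'], getattr(bench,'hold_point_z',None), get_obs().keys() if 0 else bench.get_obs().keys())
from h import *
b=bar(0);print(b,H,T)
plan([b[0],b[1],.22],[np.pi,0,1.408],15)
E
```

```text
['IKError', 'calibration', 'close_job', 'get_obs', 'hold_point_z', 'snapshot'] 0.0188 dict_keys(['time', 'joint_positions', 'qvel', 'joint_torque', 'tool_pos', 'ee_rot', 'wrist_force', 'wrist_torque', 'width'])
[0.46778944 0.03990769 0.116     ] [0.68980704 0.00339487 0.11      ] [ 0.59272376 -0.03232399  0.058     ]
-2.96 -2.65 -0.10 -0.000 0.000 0.099; -3.21 -2.35 -0.10 -0.000 0.000 0.099; -3.43 -2.02 -0.10 -0.000 0.000 0.099; -3.61 -1.67 -0.10 -0.000 0.000 0.099; -3.76 -1.30 -0.10 -0.000 0.000 0.099
-3.87 -0.92 -0.10 -0.000 0.000 0.099; -3.94 -0.53 -0.10 -0.000 0.000 0.099; -3.97 -0.14 -0.10 -0.000 0.000 0.099; -3.97 0.26 -0.10 -0.000 0.000 0.099; -3.92 0.65 -0.10 -0.000 0.000 0.099
-3.84 1.03 -0.10 -0.000 0.000 0.099; -3.72 1.41 -0.10 -0.000 0.000 0.099; -3.56 1.77 -0.10 -0.000 0.000 0.099; -3.37 2.12 -0.10 -0.000 0.000 0.099; -3.14 2.44 -0.10 -0.000 0.000 0.099
```

Emit:
{"name": "step_arm", "arguments": {
  "increments": "-3 -2.6 -0.1 0 0 0.1; -3.2 -2.3 -0.1 0 0 0.1; -3.4 -2 -0.1 0 0 0.1; -3.6 -1.7 -0.1 0 0 0.1; -3.8 -1.3 -0.1 0 0 0.1",
  "claw": 0.1
}}

```text
time: 0.6
tool_pos: [0.245, 0.3682, 0.21]
ee_rot: [-3.141, 0.0, 2.394]
wrist_force: [0.2, -0.2, -0.4]
width: 0.0576
```

Emit:
{"name": "step_arm", "arguments": {
  "increments": "-3.9 -0.9 -0.1 0 0 0.1; -3.9 -0.5 -0.1 0 0 0.1; -4 -0.1 -0.1 0 0 0.1; -4 0.3 -0.1 0 0 0.1; -3.9 0.7 -0.1 0 0 0.1"
}}

```text
time: 1.1
tool_pos: [0.3578, 0.2041, 0.2152]
ee_rot: [-3.141, -0.0, 1.894]
wrist_force: [0.6, 0.7, -0.1]
width: 0.0422
```

Emit:
{"name": "step_arm", "arguments": {
  "increments": "-3.8 1 -0.1 0 0 0.1; -3.7 1.4 -0.1 0 0 0.1; -3.5 1.8 -0.1 0 0 0.1; -3.4 2.1 -0.1 0 0 0.1; -3.1 2.4 -0.1 0 0 0.09"
}}

```text
time: 1.6
tool_pos: [0.4673, 0.0399, 0.2201]
ee_rot: [-3.141, -0.0, 1.404]
wrist_force: [0.1, 0.6, 0.4]
width: 0.0426
```

Emit:
{"name": "step_arm", "arguments": {
  "increments": "0 0 0 0 0 0; 0 0 0 0 0 0"
}}

```text
time: 1.8
tool_pos: [0.4667, 0.041, 0.2198]
ee_rot: [-3.14, -0.0, 1.407]
wrist_force: [0.5, -0.3, 0.4]
width: 0.0424
```

Run:
```python
from h import *
o=get_obs();b=bar(0);print(o["ee_rot"],o["wrist_force"])
plan([b[0],b[1],.116-.0188+.003],[np.pi,0,1.408],5)
```

```text
[-3.13969234e+00 -3.68477890e-04  1.40662957e+00] [ 0.49277727 -0.30143697  0.41991373]
-0.02 0.03 2.39 -0.000 -0.000 -0.000; -0.02 0.03 2.39 -0.000 -0.000 -0.000; -0.02 0.03 2.39 -0.000 -0.000 -0.000; -0.02 0.03 2.39 -0.000 -0.000 -0.000; -0.02 0.03 2.39 -0.000 -0.000 -0.000
```

Emit:
{"name": "step_arm", "arguments": {
  "increments": "0 0 2.5 0 0 0; 0 0.1 2.5 0 0 0; 0 0 2.5 0 0 0; 0 0 2.5 0 0 0; 0 0 2 0 0 0"
}}

```text
time: 2.3
tool_pos: [0.4664, 0.0429, 0.0989]
ee_rot: [-3.14, -0.0, 1.411]
wrist_force: [-0.3, 0.2, -0.2]
width: 0.0422
```

Emit:
{"name": "step_arm", "arguments": {
  "increments": "0 0 0 0 0 0; 0 0 0 0 0 0; 0 0 0 0 0 0; 0 0 0 0 0 0",
  "claw": 1
}}

```text
time: 2.7
tool_pos: [0.469, 0.0416, 0.1021]
ee_rot: [3.138, -0.001, 1.408]
wrist_force: [3.3, -0.8, 0.1]
width: 0.0133
```

Run:
```python
from h import *
t=np.r_[np.arange(0,1.201,.06),np.arange(1.21,1.6,.01)]
P=np.array([[(bar(a)-H)@X,bar(a)[2]] for a in t])*100
D=np.diff(P,axis=0)
for i in range(0,20,5): print("; ".join(f"0 {d[0]:.2f} {-d[1]:.2f} 0 0 0" for d in D[i:i+5]))
print([(round(t[i],2),*D[i].round(2)) for i in range(20,59,6)])
print(bar(1.2),bar(1.45))
```

```text
0 0.08 -1.35 0 0 0; 0 0.16 -1.34 0 0 0; 0 0.24 -1.33 0 0 0; 0 0.32 -1.31 0 0 0; 0 0.39 -1.29 0 0 0
0 0.47 -1.27 0 0 0; 0 0.55 -1.23 0 0 0; 0 0.62 -1.20 0 0 0; 0 0.69 -1.16 0 0 0; 0 0.76 -1.12 0 0 0
0 0.82 -1.07 0 0 0; 0 0.89 -1.02 0 0 0; 0 0.95 -0.96 0 0 0; 0 1.00 -0.90 0 0 0; 0 1.05 -0.84 0 0 0
0 1.10 -0.78 0 0 0; 0 1.15 -0.71 0 0 0; 0 1.19 -0.64 0 0 0; 0 1.23 -0.57 0 0 0; 0 1.26 -0.49 0 0 0
[(np.float64(1.2), np.float64(0.21), np.float64(0.07)), (np.float64(1.26), np.float64(0.22), np.float64(0.06)), (np.float64(1.32), np.float64(0.22), np.float64(0.05)), (np.float64(1.38), np.float64(0.22), np.float64(0.04)), (np.float64(1.44), np.float64(0.22), np.float64(0.02)), (np.float64(1.5), np.float64(0.22), np.float64(0.01)), (np.float64(1.56), np.float64(0.23), np.float64(-0.0))]
[0.61487535 0.01571807 0.32188294] [0.66893063 0.00682819 0.33408344]
```

Emit:
{"name": "step_arm", "arguments": {
  "increments": "0 0.25 -1.35 0 0 0; 0 0.16 -1.34 0 0 0; 0 0.24 -1.33 0 0 0; 0 0.32 -1.31 0 0 0; 0 0.39 -1.29 0 0 0"
}}

```text
time: 3.2
tool_pos: [0.4808, 0.0395, 0.1676]
ee_rot: [-3.14, -0.001, 1.408]
wrist_force: [-0.6, 1.9, -4.8]
width: 0.0109
```

Emit:
{"name": "step_arm", "arguments": {
  "increments": "0 0.47 -1.27 0 0 0; 0 0.55 -1.23 0 0 0; 0 0.62 -1.2 0 0 0; 0 0.69 -1.16 0 0 0; 0 0.76 -1.12 0 0 0"
}}

```text
time: 3.7
tool_pos: [0.5096, 0.0348, 0.2277]
ee_rot: [-3.135, -0.0, 1.408]
wrist_force: [-6.5, 3.1, -1.4]
width: 0.0108
```

Emit:
{"name": "step_arm", "arguments": {
  "increments": "0 0.82 -1.07 0 0 0; 0 0.89 -1.02 0 0 0; 0 0.95 -0.96 0 0 0; 0 1 -0.9 0 0 0; 0 1.05 -0.84 0 0 0"
}}

```text
time: 4.2
tool_pos: [0.5553, 0.0272, 0.2783]
ee_rot: [-3.137, -0.001, 1.409]
wrist_force: [-9.9, 2.9, 7.4]
width: 0.0109
```

Emit:
{"name": "step_arm", "arguments": {
  "increments": "0 1.1 -0.78 0 0 0; 0 1.15 -0.71 0 0 0; 0 1.19 -0.64 0 0 0; 0 1.23 -0.57 0 0 0; 0 1.26 -0.49 0 0 0"
}}

```text
time: 4.7
tool_pos: [0.6157, 0.0172, 0.3118]
ee_rot: [3.139, -0.001, 1.408]
wrist_force: [-4.4, 2.3, 5.9]
width: 0.011
```

Emit:
{"name": "step_arm", "arguments": {
  "increments": "0 0 0 0 0 0"
}}

```text
time: 4.8
tool_pos: [0.6176, 0.0169, 0.3122]
ee_rot: [3.135, -0.001, 1.408]
wrist_force: [-2.0, 1.1, 8.8]
width: 0.0113
```

Run:
```python
from h import *
im=snapshot("top")
print(get_obs())
cv2.imwrite("pics/t2.png",cv2.resize(im[115:235,185:315],None,fx=5,fy=5,interpolation=cv2.INTER_CUBIC)[:,:,::-1])
```

```text
{'time': 4.85, 'joint_positions': array([-6.46275594e-02,  2.43466538e-01,  9.81956833e-01,  3.10269340e-04,
        1.90881619e+00,  9.82042261e-02]), 'qvel': array([ 0.00204196, -0.01301666,  0.01491056, -0.0021156 , -0.01383363,
       -0.00015175]), 'joint_torque': array([-1.23728178e+00, -3.49094975e+01, -2.64988250e+01, -4.94516753e-01,
       -5.20381909e-01,  1.95858500e-02]), 'tool_pos': array([0.61757381, 0.01685331, 0.31218516]), 'ee_rot': array([ 3.13430359e+00, -1.01148107e-03,  1.40807220e+00]), 'wrist_force': array([-2.54984758,  1.68080645,  8.51654646]), 'wrist_torque': array([0.30611708, 0.37235287, 0.02933121]), 'width': 0.010862025414841771}
```

View pics/t2.png

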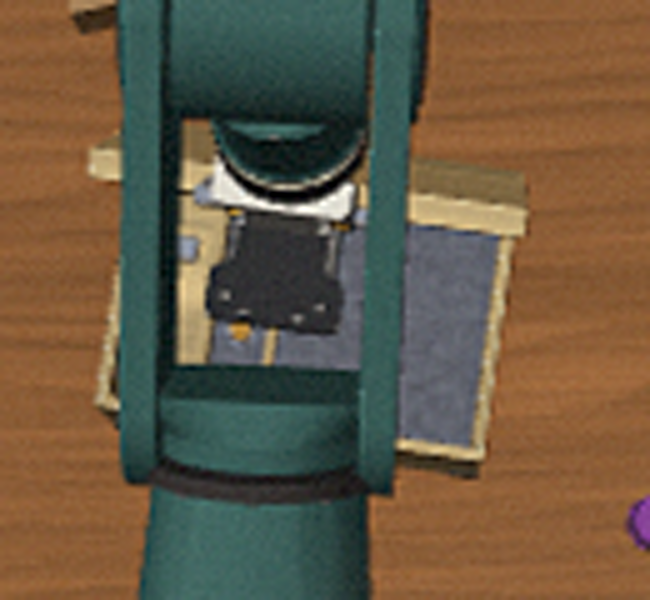

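Emit:
{"name": "step_arm", "arguments": {
  "increments": "0 0.42 -0.15 0 0 0; 0 0.43 -0.15 0 0 0; 0 0.43 -0.14 0 0 0; 0 0.44 -0.13 0 0 0; 0 0 0 0 0 0"
}}

```text
time: 5.35
tool_pos: [0.6337, 0.0142, 0.3169]
ee_rot: [3.137, -0.001, 1.408]
wrist_force: [-2.4, 2.3, 5.9]
width: 0.0113
```

Emit:
{"name": "step_arm", "arguments": {
  "increments": "0 0.43 -0.1 0 0 0; 0 0.43 -0.1 0 0 0; 0 0 0 0 0 0"
}}

```text
time: 5.65
tool_pos: [0.6423, 0.0128, 0.3189]
ee_rot: [3.136, -0.001, 1.408]
wrist_force: [-2.5, 2.0, 6.9]
width: 0.011
```

Emit:
{"name": "step_arm", "arguments": {
  "increments": "0 0.2 -0.04 0 0 0; 0 0.2 -0.04 0 0 0; 0 0 0 0 0 0"
}}

```text
time: 5.95
tool_pos: [0.646, 0.0122, 0.3197]
ee_rot: [3.137, -0.001, 1.408]
wrist_force: [-2.0, 2.0, 6.2]
width: 0.0108
```

Emit:
{"name": "step_arm", "arguments": {
  "increments": "0 0.2 -0.04 0 0 0; 0 0.15 -0.04 0 0 0; 0 0 0 0 0 0"
}}

```text
time: 6.25
tool_pos: [0.6494, 0.0116, 0.3203]
ee_rot: [3.137, -0.001, 1.408]
wrist_force: [-1.7, 2.0, 6.2]
width: 0.0109
```

Emit:
{"name": "step_arm", "arguments": {
  "increments": "0 0.2 -0.04 0 0 0; 0 0.2 -0.03 0 0 0; 0 0 0 0 0 0"
}}

```text
time: 6.55
tool_pos: [0.6535, 0.0109, 0.3209]
ee_rot: [3.137, -0.001, 1.408]
wrist_force: [-2.8, 2.1, 6.3]
width: 0.0108
```

Emit:
{"name": "step_arm", "arguments": {
  "increments": "0 0.2 -0.03 0 0 0; 0 0.2 -0.03 0 0 0; 0 0 0 0 0 0"
}}

```text
time: 6.85
tool_pos: [0.6575, 0.0103, 0.3216]
ee_rot: [3.137, -0.001, 1.408]
wrist_force: [-1.2, 1.1, 5.4]
width: 0.0113
```

Emit:
{"name": "step_arm", "arguments": {
  "increments": "0 0.2 -0.03 0 0 0; 0 0.2 -0.03 0 0 0; 0 0 0 0 0 0"
}}

```text
time: 7.15
tool_pos: [0.6616, 0.0096, 0.3221]
ee_rot: [3.136, -0.001, 1.408]
wrist_force: [-1.1, 1.3, 5.9]
width: 0.0112
```

Emit:
{"name": "step_arm", "arguments": {
  "increments": "0 0.2 -0.02 0 0 0; 0 0.2 -0.02 0 0 0; 0 0 0 0 0 0"
}}

```text
time: 7.45
tool_pos: [0.6632, 0.0093, 0.3223]
ee_rot: [-3.141, -0.0, 1.408]
wrist_force: [-7.0, 1.6, 6.5]
width: 0.0112
```

Emit:
{"name": "step_arm", "arguments": {
  "increments": "0 -0.2 0.02 0 0 0; 0 -0.2 0.02 0 0 0; 0 0 0 0 0 0"
}}

```text
time: 7.75
tool_pos: [0.6619, 0.0096, 0.3221]
ee_rot: [3.135, -0.001, 1.408]
wrist_force: [-1.0, 0.8, 6.7]
width: 0.0106
```

Emit:
{"name": "step_arm", "arguments": {
  "increments": "0 0 0 0 0 0; 0 0 0 0 0 0"
}}

```text
time: 7.95
tool_pos: [0.6619, 0.0096, 0.3221]
ee_rot: [3.135, -0.001, 1.408]
wrist_force: [-0.3, 1.4, 6.0]
width: 0.0112
```

Emit:
{"name": "step_arm", "arguments": {
  "increments": "0 -0.2 0.02 0 0 0; 0 -0.2 0.02 0 0 0; 0 0 0 0 0 0; 0 0 0 0 0 0"
}}

```text
time: 8.35
tool_pos: [0.6611, 0.0097, 0.3219]
ee_rot: [3.127, -0.001, 1.408]
wrist_force: [7.3, 1.3, 6.0]
width: 0.0109
```

Emit:
{"name": "step_arm", "arguments": {
  "increments": "0 0.3 0 0 0 0; 0 0 0 0 0 0"
}}

```text
time: 8.55
tool_pos: [0.6619, 0.0096, 0.322]
ee_rot: [3.133, -0.001, 1.408]
wrist_force: [2.0, 1.5, 6.6]
width: 0.011
```

Emit:
{"name": "step_arm", "arguments": {
  "increments": "0 0 0 0 0 0; 0 0 0 0 0 0; 0 0 0 0 0 0; 0 0 -1.5 0 0 0; 0 0 -3 0 0 0",
  "claw": 0.1
}}

```text
time: 9.05
tool_pos: [0.6596, 0.0093, 0.3586]
ee_rot: [-3.133, 0.001, 1.407]
wrist_force: [0.9, -0.3, -0.3]
width: 0.0423
```

Emit:
{"name": "step_arm", "arguments": {
  "increments": "0 0 -3 0 0 0; -3 -3 0 0 0 0; -5 -5 0 0 0 0; -5 -5 0 0 0 0; -5 -4 0 0 0 0"
}}

```text
time: 9.55
tool_pos: [0.5058, -0.1075, 0.3919]
ee_rot: [-3.141, 0.0, 1.409]
wrist_force: [0.2, -1.8, 0.5]
width: 0.0424
```

Emit:
{"name": "step_arm", "arguments": {
  "increments": "-5 0 0 0 0 0; -5 0 0 0 0 0; 0 0 0 0 0 0"
}}

```text
time: 9.85
tool_pos: [0.4895, -0.2108, 0.3906]
ee_rot: [-3.139, 0.001, 1.399]
wrist_force: [1.1, 0.2, -0.1]
width: 0.0421
```

Run:
```python
from h import *
im=snapshot("top"); cv2.imwrite("pics/t3raw.png",im[:,:,::-1])
print(get_obs()["tool_pos"])
cv2.imwrite("pics/t3.png",cv2.resize(im[130:230,185:305],None,fx=6,fy=6,interpolation=cv2.INTER_CUBIC)[:,:,::-1])
```

```text
[ 0.49027597 -0.20825588  0.39094011]
```

View pics/t3.png

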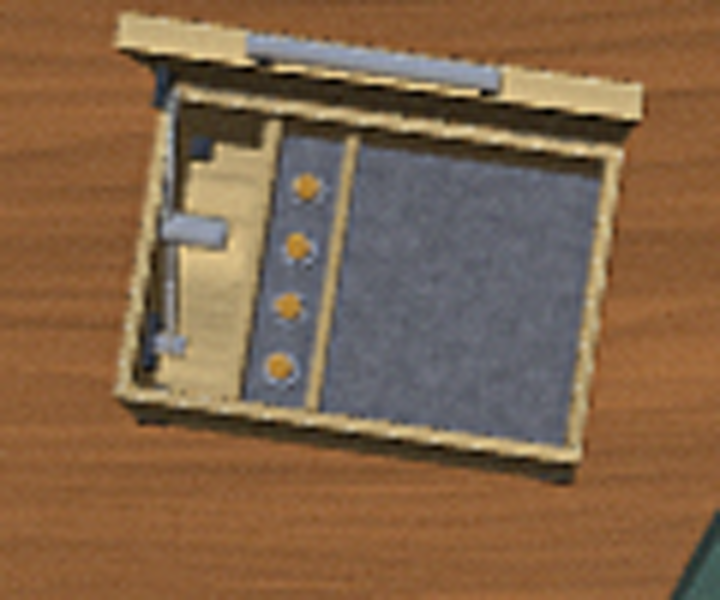

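The lid stands alone with the stay straight: knuckle roller at crop (195,231), foot at (170,343), lid underside at the top. The wide bay spans crop corners (355,140) to (572,443).

Run:
```python
from h import *
f=lambda p:(185+(p[0]+.5)/6-.5,130+(p[1]+.5)/6-.5)
loc=lambda p:np.array([(p-C)@X,(p-C)@Y,p[2]]).round(4)
foot=on("top",f((170,343)),.098); print("foot",loc(foot))
e,d=ray("top",f((195,231))); t=((C+.094*Y-e)@Y)/(d@Y); k=e+t*d; print("knuckle plane",loc(k),k)
for z in (.135,.14,.145,.15,.155): print(loc(on("top",f((195,231)),z)))
Tm=np.mean([on("top",f(p),.110) for p in[(355,140),(605,172),(572,443),(322,410)]],axis=0); print("bay",Tm,T)
p=[.503,-.295]; 
plan([p[0],p[1],.15],[np.pi,0,2.979],11)
o=get_obs(); print(o["joint_positions"])
```

```text
foot [-0.0526  0.1062  0.098 ]
knuckle plane [0.0007 0.094  0.162 ] [0.61695756 0.11063835 0.16196782]
[0.0056 0.0975 0.135 ]
[0.0047 0.0968 0.14  ]
[0.0038 0.0962 0.145 ]
[0.0029 0.0956 0.15  ]
[0.002  0.0949 0.155 ]
bay [ 0.59083858 -0.03326175  0.11      ] [ 0.59272376 -0.03232399  0.058     ]
-0.76 0.25 2.19 -0.000 -0.000 -0.143; -0.79 0.14 2.19 -0.000 -0.000 -0.143; -0.80 0.03 2.19 -0.000 -0.000 -0.143; -0.79 -0.09 2.19 -0.000 -0.000 -0.143; -0.77 -0.20 2.19 -0.000 -0.000 -0.143
-0.73 -0.31 2.19 -0.000 -0.000 -0.143; -0.68 -0.41 2.19 -0.000 -0.000 -0.143; -0.62 -0.51 2.19 -0.000 -0.000 -0.143; -0.54 -0.59 2.19 -0.000 -0.000 -0.143; -0.45 -0.66 2.19 -0.000 -0.000 -0.143
-0.35 -0.72 2.19 -0.000 -0.000 -0.143
[-5.07879758e-01  9.09864885e-02  9.99086076e-01 -4.36409030e-04
  2.05392410e+00 -3.39310501e-01]
```

Emit:
{"name": "step_arm", "arguments": {
  "increments": "-0.8 0.2 2.2 0 0 -0.14; -0.8 0.1 2.2 0 0 -0.14; -0.8 0 2.2 0 0 -0.14; -0.8 -0.1 2.2 0 0 -0.14; -0.8 -0.2 2.2 0 0 -0.14",
  "claw": -0.35
}}

```text
time: 10.4
tool_pos: [0.4966, -0.2447, 0.2812]
ee_rot: [3.141, -0.001, 2.116]
wrist_force: [-0.1, -0.4, 0.1]
width: 0.0634
```

Emit:
{"name": "step_arm", "arguments": {
  "increments": "-0.7 -0.3 2.2 0 0 -0.14; -0.7 -0.4 2.2 0 0 -0.14; -0.6 -0.5 2.2 0 0 -0.14; -0.5 -0.6 2.2 0 0 -0.14; -0.5 -0.7 2.2 0 0 -0.14"
}}

```text
time: 10.9
tool_pos: [0.5019, -0.2841, 0.1712]
ee_rot: [3.141, -0.0, 2.816]
wrist_force: [-0.2, 0.2, -0.1]
width: 0.0636
```

Emit:
{"name": "step_arm", "arguments": {
  "increments": "-0.4 -0.7 2.2 0 0 -0.14; 0 0 0 0 0 -0.02; 0 0 0 0 0 0"
}}

```text
time: 11.2
tool_pos: [0.503, -0.2922, 0.15]
ee_rot: [3.141, -0.001, 2.967]
wrist_force: [-0.2, 0.6, 0.1]
width: 0.0633
```

Run:
```python
from h import *
plan([.503,-.295,.004],[np.pi,0,2.979],4); print(get_obs()["ee_rot"])
```

```text
-0.02 -0.07 3.65 0.000 -0.000 -0.003; -0.01 -0.07 3.65 0.000 -0.000 -0.003; -0.01 -0.07 3.65 0.000 -0.000 -0.003; -0.01 -0.07 3.65 0.000 -0.000 -0.003
[ 3.14059116e+00 -1.03855017e-03  2.96665861e+00]
```

Emit:
{"name": "step_arm", "arguments": {
  "increments": "0 -0.1 4 0 0 0; 0 -0.1 4 0 0 0; 0 -0.1 4 0 0 0; 0 0 2.4 0 0 0; 0 0 0 0 0 0"
}}

```text
time: 11.7
tool_pos: [0.5006, -0.2941, 0.0034]
ee_rot: [3.138, -0.006, 2.967]
wrist_force: [0.2, 0.7, -0.1]
width: 0.0632
```

Emit:
{"name": "step_arm", "arguments": {
  "increments": "0 0 0 0 0 0; 0 0 0 0 0 0; 0 0 0 0 0 0; 0 0 0 0 0 0",
  "claw": 1
}}

```text
time: 12.1
tool_pos: [0.5036, -0.2967, 0.0083]
ee_rot: [-3.141, 0.004, 2.968]
wrist_force: [0.4, 1.4, 4.6]
width: 0.0356
```

Emit:
{"name": "step_arm", "arguments": {
  "increments": "0 0 -3 0 0 0; 0 0 -4 0 0 0; 0 0 -4 0 0 0; 0 0 -4 0 0 0; 0 0 -4 0 0 0"
}}

```text
time: 12.6
tool_pos: [0.502, -0.2963, 0.1983]
ee_rot: [-3.141, 0.001, 2.967]
wrist_force: [0.0, 0.3, -0.1]
width: 0.0356
```

Run:
```python
from h import *
p=T-.035*X-.005*Y
print(p)
plan([p[0],p[1],.2],[np.pi,0,2.979],7)
```

```text
[ 0.5573763  -0.03157794  0.058     ]
-0.12 3.86 -0.03 -0.000 0.000 -0.002; -0.13 3.86 -0.03 -0.000 0.000 -0.002; -0.14 3.86 -0.03 -0.000 0.000 -0.002; -0.14 3.86 -0.03 -0.000 0.000 -0.002; -0.15 3.86 -0.03 -0.000 0.000 -0.002
-0.16 3.86 -0.03 -0.000 0.000 -0.002; -0.16 3.86 -0.03 -0.000 0.000 -0.002
```

Emit:
{"name": "step_arm", "arguments": {
  "increments": "-0.1 3.9 0 0 0 0; -0.1 3.9 0 0 0 0; -0.1 3.9 0 0 0 0; -0.1 3.9 0 0 0 0; -0.1 3.9 0 0 0 0"
}}

```text
time: 13.1
tool_pos: [0.5409, -0.1038, 0.1967]
ee_rot: [-3.141, 0.001, 2.967]
wrist_force: [-0.4, -0.0, -0.0]
width: 0.0352
```

Emit:
{"name": "step_arm", "arguments": {
  "increments": "-0.2 3.8 0 0 0 0; -0.2 3.8 0 0 0 0; 0 0 0 0 0 0; 0 0 0 0 0 0"
}}

```text
time: 13.5
tool_pos: [0.5579, -0.0305, 0.1964]
ee_rot: [-3.141, 0.0, 2.969]
wrist_force: [-1.0, 0.3, 0.0]
width: 0.0354
```

Run:
```python
from h import *
im=snapshot("scene"); cv2.imwrite("pics/s4.png",cv2.resize(im[100:280,150:390],None,fx=3,fy=3)[:,:,::-1])
o=get_obs();print(o["tool_pos"],o["width"])
```

```text
[ 0.55786334 -0.03133418  0.19631687] 0.035789449052639526
```

View pics/s4.png

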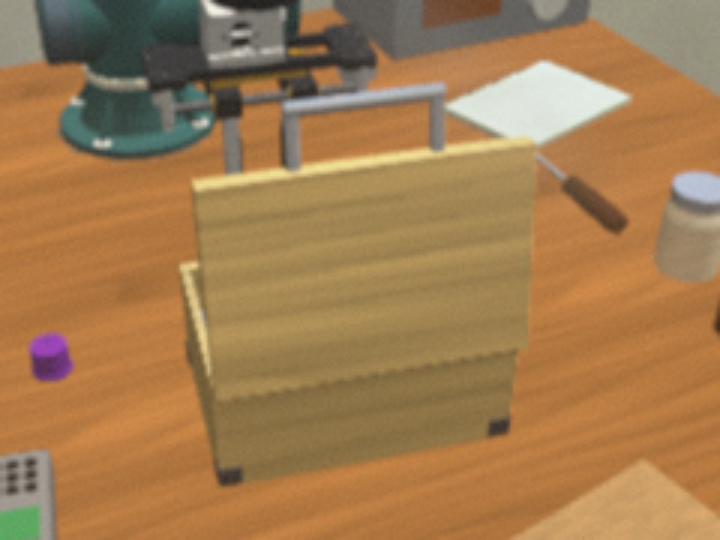

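The scene view shows the lid standing and the gripper in front of it over the bay, its wide body along the hinge direction. The knob was gripped (width steady at 35.5 mm), so I'll lower it.

Emit:
{"name": "step_arm", "arguments": {
  "increments": "0 0 3 0 0 0; 0 0 3 0 0 0; 0 0 3 0 0 0; 0 0 2 0 0 0; 0 0 1.3 0 0 0"
}}

```text
time: 14.05
tool_pos: [0.5566, -0.0325, 0.071]
ee_rot: [-3.141, -0.003, 2.965]
wrist_force: [-0.5, 0.5, -0.6]
width: 0.0353
```

Emit:
{"name": "step_arm", "arguments": {
  "increments": "0 0 0.3 0 0 0; 0 0 0 0 0 0; 0 0 0 0 0 0"
}}

```text
time: 14.35
tool_pos: [0.559, -0.0315, 0.0717]
ee_rot: [3.142, 0.003, 2.967]
wrist_force: [-0.2, 0.3, 0.4]
width: 0.0355
```

Emit:
{"name": "step_arm", "arguments": {
  "increments": "0 0 0.3 0 0 0; 0 0 0.2 0 0 0; 0 0 0 0 0 0"
}}

```text
time: 14.65
tool_pos: [0.5587, -0.0311, 0.0664]
ee_rot: [-3.142, 0.002, 2.968]
wrist_force: [-1.1, -0.5, 3.2]
width: 0.0349
```

Contact with the floor felt; release, retreat upward, and look.

Emit:
{"name": "step_arm", "arguments": {
  "increments": "0 0 0 0 0 0; 0 0 0 0 0 0; 0 0 0 0 0 0; 0 0 -2 0 0 0; 0 0 -4 0 0 0",
  "claw": -0.2
}}

```text
time: 15.15
tool_pos: [0.555, -0.0304, 0.1211]
ee_rot: [-3.142, -0.01, 2.968]
wrist_force: [0.6, -0.4, -0.2]
width: 0.0561
```

Emit:
{"name": "step_arm", "arguments": {
  "increments": "0 0 -4 0 0 0; 0 0 -4 0 0 0; 0 0 -4 0 0 0; 5 0 -3 0 0 0; 5 0 0 0 0 0",
  "claw": 1
}}

```text
time: 15.65
tool_pos: [0.468, -0.0152, 0.2745]
ee_rot: [3.141, 0.007, 2.968]
wrist_force: [-0.2, -0.1, 0.3]
width: 0.02
```

Emit:
{"name": "step_arm", "arguments": {
  "increments": "5 0 0 0 0 0; 3 0 0 0 0 0; 0 0 0 0 0 0"
}}

```text
time: 15.95
tool_pos: [0.3853, -0.0004, 0.2719]
ee_rot: [3.141, 0.003, 2.968]
wrist_force: [0.1, 0.3, 0.9]
width: 0.0007
```

Run:
```python
from h import *
im=snapshot("top")
print(get_obs()["tool_pos"],get_obs()["width"])
cv2.imwrite("pics/t5.png",cv2.resize(im[130:230,185:305],None,fx=6,fy=6,interpolation=cv2.INTER_CUBIC)[:,:,::-1])
```

```text
[ 0.38692236 -0.00080153  0.27147128] 0.0006942962562534278
```

View pics/t5.png

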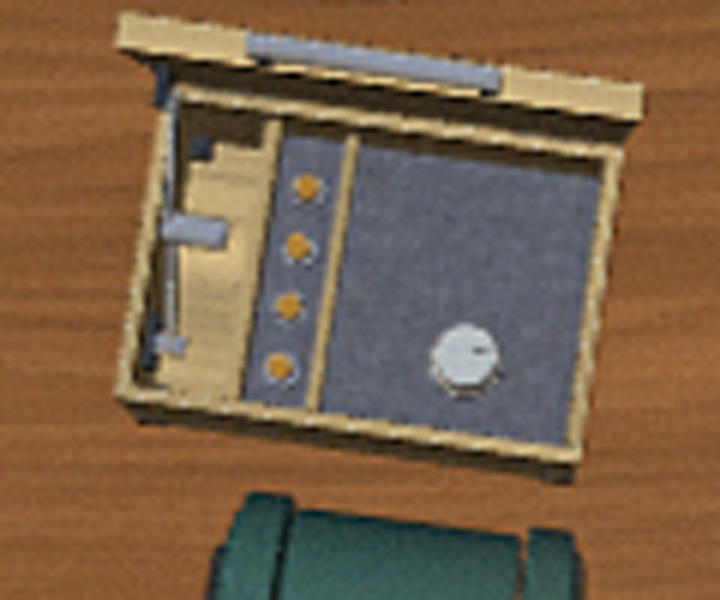

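The silver knob stands in the wide bay at crop (465,357) and the stay is still straight. Next I go to the knuckle with the tool tilted.

Run:
```python
from h import *
K=C+.002*X+.090*Y+.153*Z; d=np.sin(.6)*X-np.cos(.6)*Z
r=(R.from_euler("xyz",[np.pi,0,2.979])*R.from_rotvec([0,-.6,0])); e=r.as_euler("xyz"); print(e,r.apply([0,0,1]),d)
p=K-.035*d; print(K,p)
plan(p,e,8)
```

```text
[3.14159265 0.6        2.979     ] [ 0.55719535 -0.09140275 -0.82533561] [ 0.55715807 -0.09162971 -0.82533561]
[0.61757861 0.10648248 0.153     ] [0.59807808 0.10968952 0.18188675]
-2.36 1.82 1.13 -0.000 -0.075 -0.001; -2.27 1.81 1.30 -0.000 -0.075 -0.001; -2.17 1.81 1.47 -0.000 -0.075 -0.001; -2.06 1.81 1.63 -0.000 -0.075 -0.001; -1.93 1.80 1.77 -0.000 -0.075 -0.001
-1.80 1.80 1.91 -0.000 -0.075 -0.001; -1.65 1.80 2.04 -0.000 -0.075 -0.001; -1.50 1.79 2.16 -0.000 -0.075 -0.001
```

Emit:
{"name": "step_arm", "arguments": {
  "increments": "-2.4 1.8 1.1 0 -0.075 0; -2.3 1.8 1.3 0 -0.075 0; -2.2 1.8 1.5 0 -0.075 0; -2.1 1.8 1.6 0 -0.075 0; -1.9 1.8 1.8 0 -0.075 0"
}}

```text
time: 16.5
tool_pos: [0.5231, 0.0675, 0.2138]
ee_rot: [3.141, 0.378, 2.968]
wrist_force: [0.3, -0.4, -0.1]
width: 0.0004
```

Emit:
{"name": "step_arm", "arguments": {
  "increments": "-1.8 1.8 1.9 0 -0.075 0; -1.6 1.8 2 0 -0.075 0; -1.5 1.8 2.1 0 -0.075 0; 0 0 0 0 0 0; 0 0 0 0 0 0"
}}

```text
time: 17.0
tool_pos: [0.5994, 0.1081, 0.1801]
ee_rot: [-3.14, 0.596, 2.969]
wrist_force: [1.3, -0.5, 0.8]
width: 0.0004
```

Run:
```python
from h import *
im=snapshot("top"); o=get_obs()
print(o["tool_pos"],o["ee_rot"],o["wrist_force"])
cv2.imwrite("pics/t6.png",cv2.resize(im[130:230,185:305],None,fx=6,fy=6,interpolation=cv2.INTER_CUBIC)[:,:,::-1])
K=C+.002*X+.090*Y+.153*Z; d=np.sin(.6)*X-np.cos(.6)*Z
plan(K-.035*d,[3.1416,.6,2.979],1)
```

```text
[0.5998604  0.10776973 0.18170022] [-3.14102598  0.59877004  2.96803082] [ 0.28025291 -0.62236031  0.64765343]
0.16 0.16 -0.13 -0.007 -0.001 -0.009
```

View pics/t6.png

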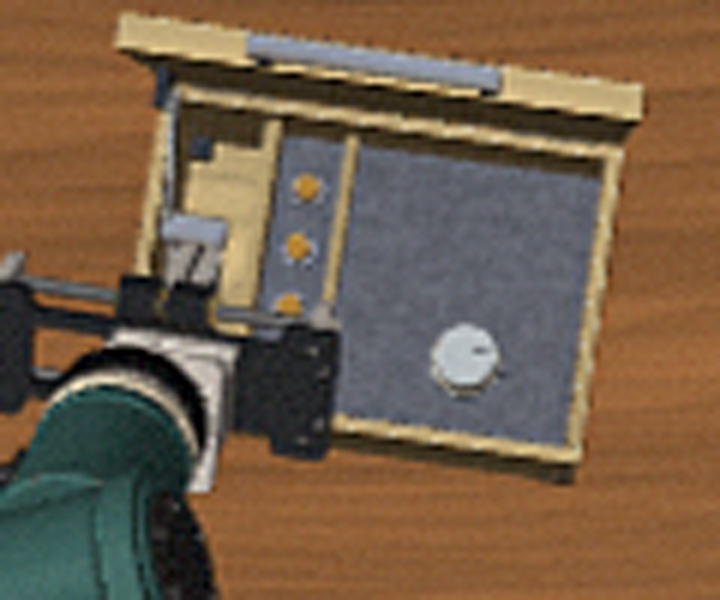

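The closed fingertips at crop (190,265) line up with the roller at (195,228). I'll advance along the tool axis.

Emit:
{"name": "step_arm", "arguments": {
  "increments": "0 0 0.5 0 0 0; 0 0 0.5 0 0 0; 0 0 0.5 0 0 0; 0 0 0.3 0 0 0; 0 0 0 0 0 0"
}}

```text
time: 17.55
tool_pos: [0.6093, 0.1058, 0.1661]
ee_rot: [-3.141, 0.599, 2.967]
wrist_force: [-0.7, 0.6, -0.3]
width: 0.0003
```

Emit:
{"name": "step_arm", "arguments": {
  "increments": "0 0 0.3 0 0 0; 0 0 0.3 0 0 0; 0 0 0 0 0 0"
}}

```text
time: 17.85
tool_pos: [0.6131, 0.1056, 0.1623]
ee_rot: [3.141, 0.601, 2.968]
wrist_force: [-0.0, -0.7, 0.6]
width: 0.0004
```

Emit:
{"name": "step_arm", "arguments": {
  "increments": "0 0 0.3 0 0 0; 0 0 0.3 0 0 0; 0 0 0 0 0 0"
}}

```text
time: 18.15
tool_pos: [0.6174, 0.105, 0.1585]
ee_rot: [3.141, 0.604, 2.968]
wrist_force: [0.6, -1.6, 3.7]
width: 0.0002
```

Emit:
{"name": "step_arm", "arguments": {
  "increments": "0 0 0.3 0 0 0; 0 0 0.3 0 0 0; 0 0 0 0 0 0"
}}

```text
time: 18.45
tool_pos: [0.6213, 0.1044, 0.1543]
ee_rot: [3.14, 0.605, 2.967]
wrist_force: [-0.1, -1.0, 5.0]
width: 0.0004
```

Emit:
{"name": "step_arm", "arguments": {
  "increments": "0 0 0.3 0 0 0; 0 0 0 0 0 0"
}}

```text
time: 18.65
tool_pos: [0.623, 0.1042, 0.1519]
ee_rot: [3.14, 0.605, 2.967]
wrist_force: [0.1, -0.8, 5.5]
width: 0.0005
```

Emit:
{"name": "step_arm", "arguments": {
  "increments": "0 0 0.3 0 0 0; 0 0 0.3 0 0 0; 0 0 0 0 0 0"
}}

```text
time: 18.95
tool_pos: [0.6264, 0.1037, 0.1471]
ee_rot: [3.14, 0.605, 2.967]
wrist_force: [0.3, -1.2, 5.4]
width: 0.0007
```

Emit:
{"name": "step_arm", "arguments": {
  "increments": "0 0 0.3 0 0 0; 0 0 0.3 0 0 0; 0 0 0 0 0 0"
}}

```text
time: 19.25
tool_pos: [0.6296, 0.1032, 0.1419]
ee_rot: [3.14, 0.605, 2.967]
wrist_force: [0.7, -0.3, 4.1]
width: 0.0004
```

Emit:
{"name": "step_arm", "arguments": {
  "increments": "0 0 0.3 0 0 0; 0 0 0.3 0 0 0; 0 0 0 0 0 0"
}}

```text
time: 19.55
tool_pos: [0.6326, 0.1027, 0.1365]
ee_rot: [3.14, 0.604, 2.967]
wrist_force: [0.6, -0.8, 5.1]
width: 0.0008
```

Emit:
{"name": "step_arm", "arguments": {
  "increments": "0 0 0.2 0 0 0; 0 0 0.2 0 0 0; 0 0 0 0 0 0; 0 0 0 0 0 0"
}}

```text
time: 19.95
tool_pos: [0.6345, 0.1023, 0.1327]
ee_rot: [3.14, 0.603, 2.967]
wrist_force: [1.5, -0.9, 5.5]
width: 0.0004
```

Emit:
{"name": "step_arm", "arguments": {
  "increments": "0 0 -1 0 0 0; 0 0 -2 0 0 0; 0 0 -4 0 0 0; 0 0 -4 0 0 0; 0 0 -4 0 0 0"
}}

```text
time: 20.45
tool_pos: [0.5476, 0.1166, 0.2542]
ee_rot: [-3.14, 0.595, 2.968]
wrist_force: [0.7, 0.1, 0.7]
width: 0.0004
```

Emit:
{"name": "step_arm", "arguments": {
  "increments": "0 -2 -5 0 0.12 0; 0 -2 -5 0 0.12 0; 0 -2 -4 0 0.12 0; 2 0 -2 0 0.12 0; 2 0 0 0 0.12 0"
}}

```text
time: 20.95
tool_pos: [0.4347, 0.0785, 0.3886]
ee_rot: [3.14, 0.001, 2.967]
wrist_force: [0.1, 0.6, -1.3]
width: 0.0005
```

Run:
```python
from h import *
im=snapshot("top");im2=snapshot("scene"); o=get_obs()
print(o["tool_pos"],o["ee_rot"])
a=cv2.resize(im[130:230,185:305],(600,500),interpolation=cv2.INTER_CUBIC)
cv2.imwrite("pics/t7.png",a[:,:,::-1])
cv2.imwrite("pics/s7.png",im2[:,:,::-1])
```

```text
[0.43618584 0.07836767 0.3831869 ] [-3.14117073 -0.00442132  2.9669767 ]
```

View pics/t7.png

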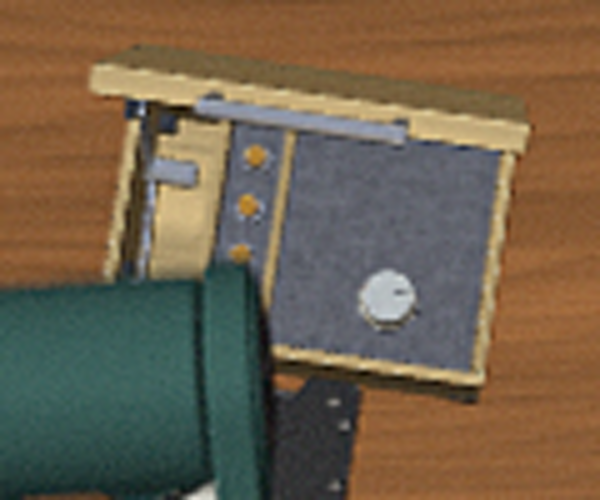

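The stay has broken: the knuckle has dropped to crop (178,173) and the lid leans forward. The bar runs from (198,105) to (407,133), and I'll work out the lid angle from it.

Run:
```python
from h import *
f=lambda p:(185+(p[0]+.5)/5-.5,130+(p[1]+.5)/5-.5)
g=np.array(f((302,119)));t=np.arange(.8,1.6,.005)
e=[np.linalg.norm(proj("top",bar(a))-g) for a in t]; i=np.argmin(e); th=t[i]; b=bar(th); print(th,e[i],b)
g0=np.array([185+(373+.5)/6-.5,130+(64+.5)/6-.5]);e=[np.linalg.norm(proj("top",bar(a))-g0) for a in t];print("locked est",t[np.argmin(e)],min(e))
# above the bar
plan([b[0],b[1],.42],[np.pi,0,1.408],11)
```

```text
1.2450000000000006 0.4488815439870885 [0.62435638 0.01415883 0.32508451]
locked est 1.4150000000000005 0.5076107832010656
-1.78 -0.28 -0.34 -0.000 -0.000 0.142; -1.81 -0.02 -0.34 -0.000 -0.000 0.142; -1.79 0.23 -0.34 -0.000 -0.000 0.142; -1.74 0.48 -0.34 -0.000 -0.000 0.142; -1.65 0.72 -0.34 -0.000 -0.000 0.142
-1.54 0.95 -0.34 -0.000 -0.000 0.142; -1.39 1.16 -0.34 -0.000 -0.000 0.142; -1.21 1.34 -0.34 -0.000 -0.000 0.142; -1.01 1.50 -0.34 -0.000 -0.000 0.142; -0.79 1.63 -0.34 -0.000 -0.000 0.142
-0.55 1.72 -0.34 -0.000 -0.000 0.142
```

Emit:
{"name": "step_arm", "arguments": {
  "increments": "-1.8 -0.3 -0.4 0 0 0.142; -1.8 0 -0.4 0 0 0.142; -1.8 0.2 -0.4 0 0 0.142; -1.7 0.5 -0.4 0 0 0.142; -1.7 0.7 -0.4 0 0 0.142",
  "claw": 0.1
}}

```text
time: 21.55
tool_pos: [0.5214, 0.0493, 0.4032]
ee_rot: [-3.141, -0.001, 2.253]
wrist_force: [-0.4, 0.7, 0.1]
width: 0.037
```

Emit:
{"name": "step_arm", "arguments": {
  "increments": "-1.5 1 -0.3 0 0 0.142; -1.4 1.2 -0.3 0 0 0.142; -1.2 1.3 -0.3 0 0 0.142; -1 1.5 -0.3 0 0 0.142; -0.8 1.6 -0.3 0 0 0.142"
}}

```text
time: 22.05
tool_pos: [0.607, 0.0206, 0.4181]
ee_rot: [-3.14, 0.0, 1.543]
wrist_force: [0.2, -0.1, 0.6]
width: 0.0425
```

Emit:
{"name": "step_arm", "arguments": {
  "increments": "-0.5 1.7 0 0 0 0.142; 0 0 0 0 0 0; 0 0 0 0 0 0"
}}

```text
time: 22.35
tool_pos: [0.6232, 0.0153, 0.4179]
ee_rot: [-3.139, 0.0, 1.409]
wrist_force: [-0.6, 0.2, 0.2]
width: 0.0423
```

Run:
```python
from h import *
b=bar(1.245)
plan([b[0],b[1],b[2]-.0188+.002],[np.pi,0,1.408],4);print(get_obs()["ee_rot"])
t=np.r_[1.245,np.arange(1.2,-.001,-.04)]
P=np.array([[(bar(a)-H)@X,bar(a)[2]] for a in t])*100
D=np.diff(P,axis=0)
for i in range(0,len(D),5): print("; ".join(f"0 {d[0]:.2f} {-d[1]:.2f} 0 0 0" for d in D[i:i+5]))
```

```text
-0.02 0.04 2.74 -0.001 0.000 0.000; -0.02 0.04 2.74 -0.001 0.000 0.000; -0.02 0.04 2.74 -0.001 0.000 0.000; -0.02 0.03 2.74 -0.001 0.000 0.000
[-3.13888926e+00  2.16321664e-04  1.40886455e+00]
0 -0.96 0.32 0 0 0; 0 -0.84 0.32 0 0 0; 0 -0.83 0.35 0 0 0; 0 -0.81 0.39 0 0 0; 0 -0.80 0.42 0 0 0
0 -0.78 0.45 0 0 0; 0 -0.76 0.48 0 0 0; 0 -0.74 0.51 0 0 0; 0 -0.72 0.54 0 0 0; 0 -0.70 0.57 0 0 0
0 -0.67 0.60 0 0 0; 0 -0.65 0.62 0 0 0; 0 -0.62 0.65 0 0 0; 0 -0.60 0.67 0 0 0; 0 -0.57 0.70 0 0 0
0 -0.54 0.72 0 0 0; 0 -0.51 0.74 0 0 0; 0 -0.48 0.76 0 0 0; 0 -0.45 0.78 0 0 0; 0 -0.42 0.80 0 0 0
0 -0.39 0.81 0 0 0; 0 -0.36 0.83 0 0 0; 0 -0.32 0.84 0 0 0; 0 -0.29 0.85 0 0 0; 0 -0.25 0.86 0 0 0
0 -0.22 0.87 0 0 0; 0 -0.18 0.88 0 0 0; 0 -0.15 0.89 0 0 0; 0 -0.11 0.89 0 0 0; 0 -0.08 0.90 0 0 0
0 -0.04 0.90 0 0 0
```

Emit:
{"name": "step_arm", "arguments": {
  "increments": "0 0.1 2.7 0 0 0; 0 0 2.7 0 0 0; 0 0 2.7 0 0 0; 0 0 2.7 0 0 0; 0 0 0 0 0 0"
}}

```text
time: 22.85
tool_pos: [0.6217, 0.0155, 0.3064]
ee_rot: [-3.132, 0.001, 1.408]
wrist_force: [-0.5, -1.3, -0.4]
width: 0.0424
```

Emit:
{"name": "step_arm", "arguments": {
  "increments": "0 0 0 0 0 0; 0 0 0 0 0 0; 0 0 0 0 0 0; 0 0 0 0 0 0; 0 0 0 0 0 0",
  "claw": 1
}}

```text
time: 23.35
tool_pos: [0.6248, 0.0147, 0.313]
ee_rot: [3.139, -0.0, 1.406]
wrist_force: [-0.3, 0.7, 3.6]
width: 0.0108
```

Emit:
{"name": "step_arm", "arguments": {
  "increments": "0 -0.95 0.3 0 0 0; 0 -0.85 0.3 0 0 0; 0 -0.83 0.35 0 0 0; 0 -0.81 0.4 0 0 0; 0 -0.8 0.42 0 0 0"
}}

```text
time: 23.85
tool_pos: [0.5841, 0.0216, 0.295]
ee_rot: [3.136, -0.001, 1.406]
wrist_force: [1.2, -0.2, 2.5]
width: 0.0113
```

Emit:
{"name": "step_arm", "arguments": {
  "increments": "0 -0.78 0.45 0 0 0; 0 -0.76 0.48 0 0 0; 0 -0.74 0.51 0 0 0; 0 -0.72 0.54 0 0 0; 0 -0.7 0.57 0 0 0"
}}

```text
time: 24.35
tool_pos: [0.5457, 0.0282, 0.2675]
ee_rot: [-3.141, -0.001, 1.406]
wrist_force: [2.5, 1.3, 1.0]
width: 0.0112
```

Emit:
{"name": "step_arm", "arguments": {
  "increments": "0 -0.67 0.6 0 0 0; 0 -0.65 0.62 0 0 0; 0 -0.62 0.65 0 0 0; 0 -0.6 0.67 0 0 0; 0 -0.57 0.7 0 0 0"
}}

```text
time: 24.85
tool_pos: [0.515, 0.0332, 0.2351]
ee_rot: [-3.141, -0.001, 1.406]
wrist_force: [0.8, 3.4, 2.0]
width: 0.0107
```

Emit:
{"name": "step_arm", "arguments": {
  "increments": "0 -0.54 0.72 0 0 0; 0 -0.51 0.74 0 0 0; 0 -0.48 0.76 0 0 0; 0 -0.45 0.78 0 0 0; 0 -0.42 0.8 0 0 0"
}}

```text
time: 25.35
tool_pos: [0.4915, 0.0371, 0.197]
ee_rot: [-3.141, -0.0, 1.406]
wrist_force: [2.4, 3.8, -0.2]
width: 0.0109
```

Emit:
{"name": "step_arm", "arguments": {
  "increments": "0 -0.39 0.81 0 0 0; 0 -0.36 0.83 0 0 0; 0 -0.32 0.84 0 0 0; 0 -0.29 0.85 0 0 0; 0 -0.25 0.86 0 0 0"
}}

```text
time: 25.85
tool_pos: [0.4763, 0.0395, 0.1552]
ee_rot: [3.14, -0.0, 1.406]
wrist_force: [3.1, 4.0, -1.5]
width: 0.0111
```

Emit:
{"name": "step_arm", "arguments": {
  "increments": "0 -0.22 0.87 0 0 0; 0 -0.18 0.88 0 0 0; 0 -0.15 0.89 0 0 0; 0 -0.11 0.89 0 0 0; 0 -0.08 0.9 0 0 0"
}}

```text
time: 26.35
tool_pos: [0.4699, 0.0406, 0.1112]
ee_rot: [3.138, -0.001, 1.406]
wrist_force: [5.0, 4.3, -2.4]
width: 0.0113
```

Emit:
{"name": "step_arm", "arguments": {
  "increments": "0 -0.04 0.9 0 0 0; 0 0 0.3 0 0 0; 0 0 0 0 0 0"
}}

```text
time: 26.65
tool_pos: [0.4699, 0.0403, 0.1067]
ee_rot: [3.135, 0.0, 1.406]
wrist_force: [-6.7, 3.2, 27.9]
width: 0.011
```

Emit:
{"name": "step_arm", "arguments": {
  "increments": "0 0 -0.4 0 0 0; 0 0 0 0 0 0"
}}

```text
time: 26.85
tool_pos: [0.4698, 0.0403, 0.1068]
ee_rot: [3.136, 0.0, 1.406]
wrist_force: [-0.8, 2.6, 12.5]
width: 0.0106
```

Emit:
{"name": "step_arm", "arguments": {
  "increments": "0 0 0 0 0 0; 0 0 0 0 0 0; 0 0 0 0 0 0; 0 0 -2 0 0 0; 0 0 -4 0 0 0",
  "claw": 0.1
}}

```text
time: 27.35
tool_pos: [0.4649, 0.0402, 0.1594]
ee_rot: [-3.13, 0.003, 1.405]
wrist_force: [1.0, -0.7, -0.2]
width: 0.0418
```

Emit:
{"name": "step_arm", "arguments": {
  "increments": "0 -2 -4 0 0 0; 0 -5 -2 0 0 0; 0 -5 0 0 0 0; 0 -4 0 0 0 0; 0 0 0 0 0 0"
}}

```text
time: 27.85
tool_pos: [0.3107, 0.0666, 0.2222]
ee_rot: [3.141, 0.0, 1.407]
wrist_force: [1.1, -0.8, -0.1]
width: 0.0423
```

Run:
```python
from h import *
a=cv2.imread("pics/scene0.png"); b=snapshot("scene")[:,:,::-1]; t=snapshot("top")[:,:,::-1]; t0=cv2.imread("pics/top0.png")
z=lambda i:cv2.resize(i[160:270,190:340],None,fx=2.6,fy=2.6)
w=lambda i:cv2.resize(i[130:235,195:345],None,fx=2.6,fy=2.6)
cv2.imwrite("pics/f8.png",np.vstack([np.hstack([z(a),z(b)]),np.hstack([w(t0),w(t)])]))
# rigid shift of the lid/bar between start and end
for n,i,j,r in(("scene",a,b,(205,165,120,50)),("top",t0,t,(200,138,95,82))):
    x,y,wd,h=r; g=lambda q:cv2.cvtColor(np.ascontiguousarray(q[y:y+h,x:x+wd]),cv2.COLOR_BGR2GRAY).astype(np.float32)
    print(n,cv2.phaseCorrelate(g(i),g(j)))
print(get_obs()["tool_pos"])
```

```text
scene ((0.021808567362093356, -0.02330746546945406), 0.9833103612263997)
top ((0.01147651843037778, -0.005519399151403093), 0.9933600231453225)
[0.31374529 0.06619054 0.22182207]
```

View pics/f8.png

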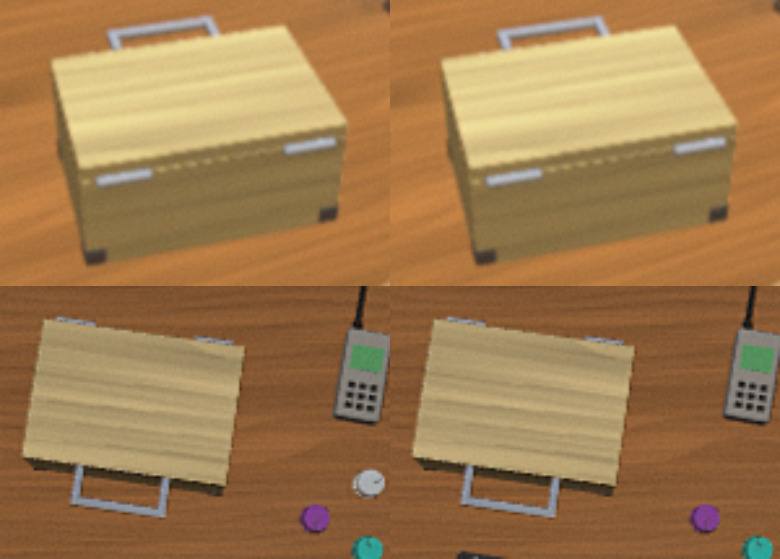

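The before and after views match: the lid and bar have shifted under 0.03 px, so the lid is shut. The knob is gone from the table and everything else is where it was.

```bash
python3 -c "
from bench import *
print(close_job())"
```

```text
the job is handed in; nothing more can be done
None
```

The job is handed in. The silver knob is in the wide bay and the lid is shut, finished at about 28 s of the 72 s allowed.

- **Lift and lock:** I raised the lid by the bar until the pull rose to about 7 N, at roughly 1.41 rad. I then eased off, the stay locked, and the lid stood by itself once released.
- **Knob:** I set it down in the bay and released it; the top view showed it standing clear of the walls.
- **Breaking the stay:** I pressed the knuckle about 30 mm with no more than about 6 N. The stay stayed broken and the lid stood at about 1.25 rad.
- **Closing:** I took the lid down in the grip at about 0.4 rad/s until it was shut.

**Last checks:**
- The lid and bar matched the starting pictures to within 0.03 px in both views.
- The scanner and the two look-alike knobs looked unmoved in the final crop. I did not re-measure the mug, jar or screwdriver, but the arm did not go near them.
- The gripper was clear of everything.
- The knob could not be seen under the shut lid; it was last seen standing in the bay after the stay was broken, before the lid came down.
- The final press against the shut lid peaked at about 28 N on the wrist, well under the 120 N limit.
- I never measured the foot's position for slip, only kept the pull low.

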